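# Put the full wire spool away in the touch-latch bin

## Robot

A 7-joint arm with a two-finger parallel gripper is mounted at the origin on the work surface. World frame = base frame: x ahead of the robot, y to its left, z up, the work surface at z = 0. Lengths are in m, angles in rad, forces in N, time in s.
With the tool pointing down it reaches from about 0.4 to 0.85 m from the base axis. Payload 10.4 kg.
Tool frame: the origin (TCP) lies between the finger pads; the fingertips stand manip.finger_overhang ahead of it and the grasp point (between the pads) lies 11 mm behind it (manip.finger_overhang is the distance from the TCP to the fingertips, in m); x points along the fingers, z is the direction in which the jaws open and shut, and the axes are right-handed (so a half turn about x gives the same grasp; the last joint's range is limited). The gripper opens to 85 mm and grips with 20 to 120 N. Pads are 22 mm wide; open, the fingers measure 114 mm over their backs; the gripper's body (76 mm by 85 mm) begins 54 mm behind the grasp point. The pads swing forward as they close: fully open they stand 13 mm farther back than shut.
Start: joints at [1.187, 0.332, -0.065, 1.46, 0.022, 1.35, -0.088], TCP at [0.221, -0.585, 0.239] pointing down, gripper open.
Joint ranges: [-2.6, 2.6], [-0.5, 2.12], [-1.47, 1.34], [0.16, 2.42], [-1.27, 4.41], [0.06, 2.06], [-2.6, 2.6]. Speed limits (rad/s): [2.22, 2.22, 2.79, 2.79, 3.14, 3.14, 3.14].

## Interface

Orientations are given as a unit quaternion [x, y, z, w].
In Python, from workcell import get_obs, camera, workorder, manip gives the robot as it stands. The module is installed in compiled form; this text tells all that it offers.
- The arm moves only by the tool play_rows, never from a script. Its argument "increments" is text: rows parted by semicolons, each of 4 numbers parted by spaces: the shift along the tool's x, y, z in m, then the turn about the tool's x in rad. A call has 1 to 20 rows; each row shifts and turns the pose as measured when the row begins, along the tool's axes as they then stand; what a row does not reach is not made up. A row lasts 1/10 s, in which the tool goes at most 50 mm and 8.59 degrees, less where a joint would pass 70% of its speed; a pose out of reach is approached as far as the arm can. A call is refused whole if a number of a shift passes 0.05 or a number of a turn 0.15, either way. A call with a gripper value outside its range is refused whole. "hand" is the gripper command: -1 is fully open, 1 is shut, values between are in proportion, set as the call begins (left out, the last holds). The fingers move at their own pace and stop on an object; "squeeze" is the grip in N (left out, the last holds). Time passes only in rows, so rows that do not move let the fingers close. It gives the time, the measured TCP pose, the force and the opening at its end, in the units of the state.
- get_obs(): the state, without advancing time (a new reading comes with each control period).
- camera(name): name is "side" or "top"; returns a dict with "img" (400x640x3 uint8, blue, green, red), "fov_y" (degrees; the focal length in pixels is half the picture's height over the tangent of half this angle, whatever the lens; pixels are square), "cx", "cy" (the principal point, pixels), "distortion" ([k1, k2, p1, p2, k3] as OpenCV has them; the pictures are not rectified), "R" (3x3) and "t" (3): a world point X has camera coordinates R X + t. Camera axes: x right, y down, z forward; pixel columns grow to the right and rows downward; lengths in m; the calibration is good to about 2 mm. A picture is of the moment at which its call begins. There is no depth.
- workorder.hand_in(): hands the job in, once; it reports no verdict.
The state is a dict: "clock": time; "joint_pos": joint angles; "joint_velocities": joint speeds; "tau": joint torques, N m; "position": TCP position; "ee_rot": TCP orientation; "ft_force": force on the tool from outside, world axes, zero at the start; "torque": the same for the moment, N m; "grip_width": opening from 0.0 (shut) to 1.0 (fully open).
Only numpy, scipy, OpenCV 4.12 (cv2) and the standard library are available. Lean on these libraries where they do the work, as an engineer would, in place of code of your own. Each camera call takes 0.05 s, during which the arm holds its last target.

## Task

Press the front of the tip-out bin inward so that it springs ajar, take the full spool of stitching wire and stand it in the bin, lowering it right down to the bin's floor before letting go, then push the bin shut until it latches flush and stays shut. Leave the bare spool and the tape roll where they are.

Things in the scene. Friction and masses are not known exactly. Their poses are not given: they have to be found in the camera images.
- cabinet: Grey sheet-metal cabinet, 300 mm wide, 270 deep, 240 high, fixed on the bench. Origin: middle of the front face's lower edge, at bench height. x points into the cabinet (away from the robot), y along its front to the left, z up. The front has an opening 222 mm wide, 52 to 213 mm above the bench, filled by the steel front of the tip-out bin.
- bin (a joint): Tip angle of the bin, rad. 0 = shut, flush, latched; 0.6 = open stop, top tipped out to the robot; -0.06 = inner hard stop, 7.5 mm in at bin_press. A spring pushes it open. Push-push latch: from 0 press to the hard stop, let go: it swings to 0.6 in 1 s. From open push to the hard stop, let go: it returns to 0 and stays. Takes 6 to 12 N at bin_press; short of -0.05 it may not switch.
- bin_hinge (a point): Middle of the bin's hinge line, fixed: in the plane of the cabinet's face, 55 mm above the bench. The hinge runs along the cabinet's y. Axes as the cabinet's.
- bin_press (a point): Best place to press: on the outer face of the bin's front panel, on its middle line, 125 mm above the hinge, 22 mm below the panel's top edge. The face lies 4 mm in front of the hinge plane; the panel is 214 mm wide, 145 high, 14 thick. Moves and tips with the bin; axes as bin_floor.
- bin_floor (a point): Centre of the bin's inner floor, 52 mm behind and 8 mm above the hinge in the bin's frame; tips with the bin. x from front panel to back wall, y along the bin, z up along the panel (leans 0.6 rad to the robot when open). Inside: 84 mm from panel to back wall, 188 mm along y; the panel rises 139 mm above the floor, sides and back wall 77 mm.
- shelf_edge (a point): Middle of the lower front edge of a fixed wooden shelf above the cabinet, 320 mm wide, 15 mm thick, 170 mm deep; 10 mm in front of the cabinet's face, 300 mm above the bench, goods on it up to 365 mm. An upright gripper cannot reach the bin's front beneath it; one leaning 30 to 45 degrees (fingers pointing down and into the cabinet) can. Axes as the cabinet's.
- full_spool: Spool wound full with grey steel wire out to its flanges: an upright cylinder 56 mm in diameter and 110 mm tall with plywood end flanges, 0.3 to 0.65 kg. Origin: centre of its underside; z along its axis. It stands on the bench to one side, left or right.
- bare_spool: Empty spool, to be left alone: the same plywood flanges (56 mm, 110 mm tall) but only a thin bare core 22 mm in diameter between them. Origin: centre of its underside. It stands on the other side.
- tape_roll: Roll of brown tape lying flat, to be left alone: 100 mm outer diameter, 76 mm hole, 48 mm high. Origin: centre of its underside.
- carton: Open cardboard carton of paper, 200 x 160 x 100 mm, fixed on the bench. Origin: centre of its underside.

How it is judged:
By the outcome, as a careful person would: the job done as asked, in the order asked, and still so for the second after the job is handed in, with the robot touching nothing.
It also fails if it takes over 72 s, if anything falls off the work surface, if the arm or the gripper's body presses on something with over 40 N, if the wrist force passes 120 N, or if a joint passes its speed limit or range.

## Working session

There is one attempt and no reset: what is moved stays moved. The work goes in short steps, Python scripts to look and compute and a tool call to move; the robot and the scene stay as the last step left them, time stands still between calls to the robot, and variables do not carry over. Pictures are saved under pics/ and viewed, and the job is handed in when it is done.

Besides the shell and the picture viewer there is one more tool, called after "Request:" as a command line: name --argument value ..., lists and objects as JSON in quotes. play_rows: Moves the arm, as the interface text tells. Its arguments: {"type":"object","properties":{"increments":{"type":"string"},"hand":{"type":"number"},"squeeze":{"type":"number"}},"required":["increments"]}

```bash
mkdir -p pics
python3 - <<'E'
from workcell import get_obs, camera, workorder, manip
import cv2,numpy as np
o=get_obs()
for k,v in o.items(): print(k,np.round(v,4))
print([a for a in dir(manip) if a[0]!='_'], manip.finger_overhang)
for n in("side","top"):
    c=camera(n); cv2.imwrite(f"pics/{n}0.png",c["img"]); np.savez(f"{n}0.npz",**c)
    print(n,c["fov_y"],c["cx"],c["cy"],c["distortion"],np.round(c["R"],4).tolist(),c["t"], -c["R"].T@c["t"])
E
```

```text
clock 0.0
joint_pos [ 1.1874  0.3329 -0.0647  1.461   0.0216  1.3499 -0.0885]
joint_velocities [ 0.0006 -0.0003 -0.0006  0.001  -0.0003 -0.0009  0.0001]
tau [ 0.00000e+00 -6.25452e+01  4.93000e-02 -3.91598e+01  1.63000e-02
  9.70000e-03  0.00000e+00]
position [ 0.2205 -0.5844  0.2385]
ee_rot [ 0.4024  0.582  -0.4019  0.5812]
ft_force [-0.5113 -0.5441  0.441 ]
torque [ 0.0439 -0.0022  0.0764]
grip_width 1.0016
['MotionError', 'finger_overhang'] 0.008
side 43.09810756048541 315.06448538983045 200.68525746269574 [-0.03057157  0.          0.          0.          0.        ] [[-0.9357, -0.3525, -0.0176], [-0.2397, 0.6712, -0.7015], [0.259, -0.6521, -0.7125]] [0.53573085 0.24733846 1.42143129] [0.19234113 0.94977569 1.1956512 ]
top 42.88359727084419 323.761947812165 204.90971192294148 [-0.13589959  0.          0.          0.          0.        ] [[0.0148, -0.9999, 0.0021], [-0.9815, -0.015, -0.1909], [0.1909, 0.0008, -0.9816]] [-0.01272288  0.59055291  1.4520634 ] [ 0.30259474 -0.00502129  1.53812026]
```

View pics/side0.png

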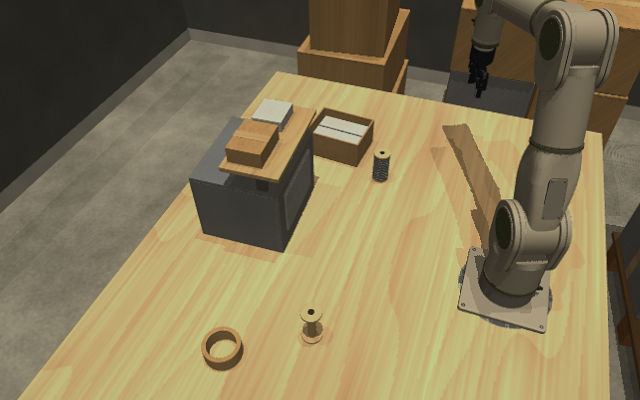

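View pics/top0.png

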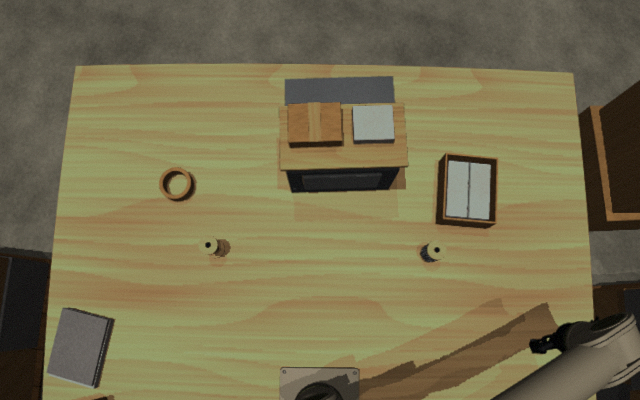

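Side view: the full (dark) spool is at about (381,166), the bare spool at (311,325), the cabinet front faces right, and the carton is behind the full spool. Top view: full spool (433,250), bare spool (210,245), shelf front edge from (279,168) to (407,165). I'll enlarge these for corner picking.

```bash
cat > h.py <<'E'
import numpy as np,cv2
def load(n): return dict(np.load(n,allow_pickle=True))
def K(c):
    f=200/np.tan(np.radians(float(c["fov_y"]))/2); return np.array([[f,0,float(c["cx"])],[0,f,float(c["cy"])],[0,0,1]])
def ray(c,u,v):
    p=cv2.undistortPoints(np.array([[[u,v]]],float),K(c),c["distortion"])[0,0]
    return -c["R"].T@c["t"], c["R"].T@np.array([p[0],p[1],1])
def onz(c,u,v,z):
    o,d=ray(c,u,v); return o+d*(z-o[2])/d[2]
def proj(c,X):
    return cv2.projectPoints(np.atleast_2d(np.array(X,float)),cv2.Rodrigues(c["R"])[0],c["t"],K(c),c["distortion"])[0][:,0]
def tri(c1,p1,c2,p2):
    o1,d1=ray(c1,*p1);o2,d2=ray(c2,*p2)
    s=np.linalg.lstsq(np.c_[d1,-d2],o2-o1,rcond=None)[0]
    a=o1+s[0]*d1;b=o2+s[1]*d2
    return (a+b)/2,np.linalg.norm(a-b)
E
python3 - <<'E'
import cv2
a=cv2.imread("pics/top0.png");b=cv2.imread("pics/side0.png")
def s(n,i,x0,x1,y0,y1,k):cv2.imwrite(n,cv2.resize(i[y0:y1,x0:x1],None,fx=k,fy=k,interpolation=cv2.INTER_CUBIC))
s("pics/t1.png",a,270,470,150,270,4)
s("pics/s1.png",b,185,405,95,245,3.6)
E
```

```text
(no output)
```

View pics/t1.png

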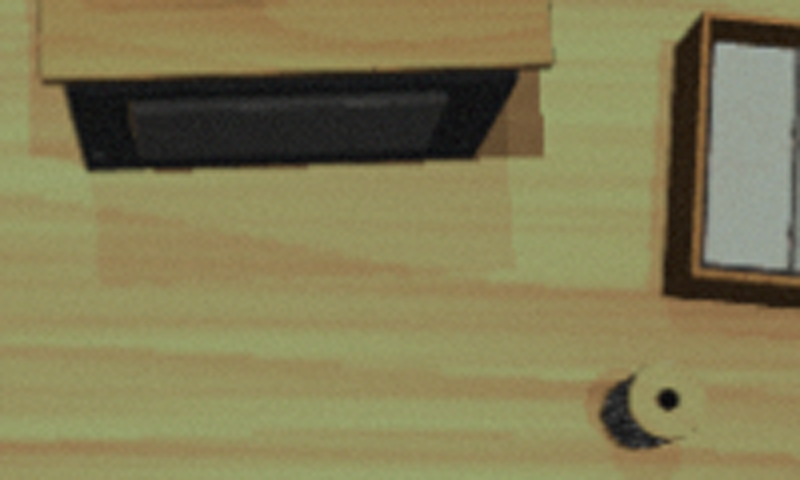

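View pics/s1.png

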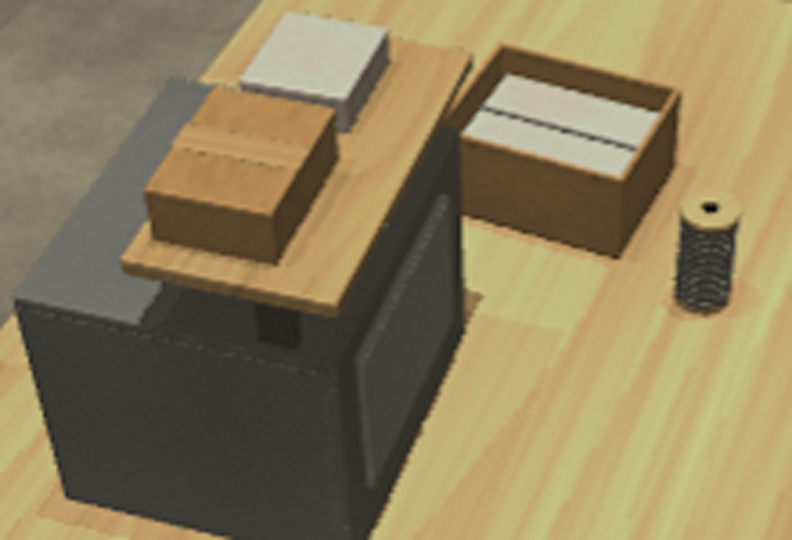

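Run:
```python
from h import *
T=load("top0.npz");S=load("side0.npz")
t=lambda x,y:((x+.5)/4-.5+270,(y+.5)/4-.5+150)
s=lambda x,y:((x+.5)/3.6-.5+185,(y+.5)/3.6-.5+95)
A=onz(T,*t(88,170),0);B=onz(T,*t(475,157),0)
print("cab L,R",A,B,np.linalg.norm(A-B),"mid",(A+B)/2, "dir",np.degrees(np.arctan2(*(A-B)[:2])))
C=onz(T,*t(43,81),.300);D=onz(T,*t(552,66),.300)
print("shelf low",C,D,np.linalg.norm(C-D),np.degrees(np.arctan2(*(C-D)[:2])))
print("shelf side", onz(S,*s(337,315),.300), onz(S,*s(472,60),.30))
print("cab side far bottom", onz(S,*s(460,332),0), onz(S,*s(66,496),0))
for z in (.11,):
  print("spool",onz(T,*t(668,399),z),onz(S,*s(710,207.5),z))
print(tri(T,t(668,399),S,s(710,207.5)))
# spool centroid by mask
print("carton top corner",onz(T,*t(697,278),.1))
```

```text
cab L,R [0.64051627 0.09621749 0.        ] [ 0.65550437 -0.20357663  0.        ] 0.3001685464567262 mid [ 0.64801032 -0.05367957  0.        ] dir -2.862097975322242
shelf low [0.63145638 0.10637127 0.3       ] [ 0.64644648 -0.21440719  0.3       ] 0.3211285158937532 -2.6755064910718214
shelf side [0.63113318 0.09909634 0.3       ] [ 0.64900851 -0.22371308  0.3       ]
cab side far bottom [ 0.6588271  -0.20339485  0.        ] [0.90949817 0.10479877 0.        ]
spool [ 0.45694027 -0.32541374  0.11      ] [ 0.4579427 -0.328911   0.11     ]
(array([ 0.4567852 , -0.32454966,  0.11371409]), np.float64(0.0004950291623315788))
carton top corner [ 0.54580462 -0.35099827  0.1       ]
```

```bash
cat >> h.py <<'E'
from scipy.spatial.transform import Rotation as Ro
psi=np.radians(2.8); CO=np.array([.648,-.0537,0]); CR=Ro.from_euler('z',psi).as_matrix()
def c2w(p): return CO+CR@np.array(p,float)
def w2c(p): return CR.T@(np.array(p)-CO)
def st():
    from workcell import get_obs
    o=get_obs(); R=Ro.from_quat(o["ee_rot"]).as_matrix(); p=np.array(o["position"])
    a=CR.T@R
    print("t",round(o["clock"],2),"p",p.round(4),"cab",w2c(p).round(4),"lean deg",np.degrees(np.arctan2(a[0,0],-a[2,0])).round(2),"side",np.degrees(np.arcsin(a[1,0])).round(2))
    print("axes(cab) x",a[:,0].round(3),"y",a[:,1].round(3),"z",a[:,2].round(3),"q",np.round(o["joint_pos"],3),"F",np.round(o["ft_force"],1),"g",round(float(o["grip_width"]),3))
    return p,R
def to(pw):
    p,R=st(); d=R.T@(np.array(pw)-p); print("need tool",d.round(4),"len",np.linalg.norm(d).round(3)); return d
E
python3 - <<'E'
from h import *
to([.45,.02,.45])
E
```

```text
t 0.1 p [ 0.2206 -0.5845  0.2386] cab [-0.4529 -0.5092  0.2386] lean deg -0.02 side 0.07
axes(cab) x [-0.     0.001 -1.   ] y [ 0.952  0.307 -0.   ] z [ 0.307 -0.952 -0.001] q [ 1.187  0.333 -0.065  1.461  0.022  1.35  -0.088] F [-0.2  0.4 -0.1] g 0.998
need tool [-0.2108  0.4281 -0.4848] len 0.68
```

Request:
play_rows --increments "-0.014 0.027 -0.030 0.02;-0.014 0.027 -0.030 0.02;-0.014 0.027 -0.030 0.02;-0.014 0.027 -0.030 0.02;-0.014 0.027 -0.030 0.02;-0.014 0.027 -0.030 0.02;-0.014 0.027 -0.030 0.02;-0.014 0.027 -0.030 0.02;-0.014 0.027 -0.030 0.02;-0.014 0.027 -0.030 0.02;-0.014 0.027 -0.030 0.02;-0.014 0.027 -0.030 0.02;-0.014 0.027 -0.030 0.02;-0.014 0.027 -0.030 0.02;-0.014 0.027 -0.030 0.02;-0.014 0.027 -0.030 0.02" --hand 1

```text
clock: 1.7
position: [0.5514, -0.012, 0.4653]
ee_rot: [0.496, 0.508, -0.497, 0.5]
ft_force: [0.6, -0.3, 1.4]
grip_width: -0.006
```

Run:
```python
from h import *
to([.45,.02,.45])
```

```text
t 1.7 p [ 0.5514 -0.012   0.4653] cab [-0.0944  0.0463  0.4653] lean deg -0.5 side 0.41
axes(cab) x [-0.009  0.007 -1.   ] y [ 0.999 -0.034 -0.009] z [-0.034 -0.999 -0.007] q [ 0.462  0.219 -0.654  1.173  0.128  1.8   -1.708] F [ 0.6 -0.3  1.4] g -0.006
need tool [ 0.0164 -0.1008 -0.0335] len 0.107
```

Request:
play_rows --increments "-0.03 -0.01 0 -0.01;-0.03 -0.01 0 -0.01;-0.03 -0.01 0 -0.01;-0.03 0 0 0;-0.03 0 0 0;-0.03 0 0 0;-0.03 0 0 0;-0.03 0 0 0"

```text
clock: 2.5
position: [0.5287, -0.0112, 0.5805]
ee_rot: [0.484, 0.521, -0.49, 0.504]
ft_force: [1.3, -0.5, -0.4]
grip_width: 0.005
```

Run:
```python
from h import *
st()
```

```text
t 2.5 p [ 0.5287 -0.0112  0.5805] cab [-0.117   0.0483  0.5805] lean deg -1.33 side 0.63
axes(cab) x [-0.023  0.011 -1.   ] y [ 1.     0.003 -0.023] z [ 0.002 -1.    -0.011] q [-0.289  0.216  0.323  0.905 -0.087  2.054 -1.531] F [ 1.3 -0.5 -0.4] g 0.005
```

Request:
play_rows --increments "-0.04 0 0 0;-0.04 0 0 0;-0.04 0 0 0;-0.04 0 0 0;-0.04 0 0 0"

```text
clock: 3.0
position: [0.5028, -0.0101, 0.6557]
ee_rot: [0.519, 0.48, -0.453, 0.543]
ft_force: [-0.9, -0.3, -1.0]
grip_width: -0.004
```

Run:
```python
from h import *
st()
```

```text
t 3.0 p [ 0.5028 -0.0101  0.6557] cab [-0.1429  0.0506  0.6557] lean deg 7.41 side 0.02
axes(cab) x [ 0.129  0.    -0.992] y [0.992 0.003 0.129] z [ 0.003 -1.    -0.   ] q [-0.586  0.132  0.655  0.847 -0.107  2.058 -1.516] F [-0.9 -0.3 -1. ] g -0.004
```

Request:
play_rows --increments "-0.04 0.01 0 0;-0.04 0.01 0 0;-0.04 0.01 0 0;-0.04 0.01 0 0;-0.04 0.01 0 0;-0.04 0.01 0 0"

```text
clock: 3.6
position: [0.4925, -0.0072, 0.7474]
ee_rot: [0.563, 0.423, -0.398, 0.589]
ft_force: [-0.6, 0.1, 0.6]
grip_width: -0.002
```

Run:
```python
from h import *
st()
```

```text
t 3.6 p [ 0.4925 -0.0072  0.7474] cab [-0.153   0.054   0.7474] lean deg 19.04 side -0.51
axes(cab) x [ 0.326 -0.009 -0.945] y [0.945 0.004 0.326] z [ 0.001 -1.     0.01 ] q [-0.698  0.107  0.781  0.672 -0.118  2.058 -1.525] F [-0.6  0.1  0.6] g -0.002
```

Request:
play_rows --increments "-0.04 0.01 0 0;-0.04 0.01 0 0;-0.04 0.01 0 0;-0.04 0.01 0 0;-0.04 0.01 0 0;-0.04 0.01 0 0;-0.04 0.01 0 0"

```text
clock: 4.3
position: [0.45, -0.0041, 0.8499]
ee_rot: [0.605, 0.355, -0.326, 0.634]
ft_force: [0.3, 0.1, -0.4]
grip_width: -0.001
```

Run:
```python
from h import *
st()
```

```text
t 4.3 p [ 0.45   -0.0041  0.8499] cab [-0.1954  0.0592  0.8499] lean deg 32.37 side -0.59
axes(cab) x [ 0.535 -0.01  -0.845] y [0.845 0.014 0.535] z [ 0.007 -1.     0.016] q [-1.202  0.064  1.331  0.5   -0.155  2.058 -1.513] F [ 0.3  0.1 -0.4] g -0.001
```

Request:
play_rows --increments "-0.03 0.02 0 0;-0.03 0.02 0 0"

```text
clock: 4.5
position: [0.448, -0.0044, 0.872]
ee_rot: [0.614, 0.336, -0.312, 0.642]
ft_force: [-0.3, 1.5, 0.1]
grip_width: 0.004
```

Run:
```python
from h import *
st()
to(c2w([-.14,0,.24]))
```

```text
t 4.5 p [ 0.448  -0.0044  0.872 ] cab [-0.1974  0.059   0.872 ] lean deg 35.42 side -0.9
axes(cab) x [ 0.58  -0.016 -0.815] y [0.815 0.011 0.579] z [ 0.    -1.     0.019] q [-0.931  0.071  1.045  0.426 -0.145  2.058 -1.532] F [-0.3  1.5  0.1] g 0.004
t 4.5 p [ 0.448  -0.0044  0.872 ] cab [-0.1974  0.059   0.872 ] lean deg 35.42 side -0.9
axes(cab) x [ 0.58  -0.016 -0.815] y [0.815 0.011 0.579] z [ 0.    -1.     0.019] q [-0.931  0.071  1.045  0.426 -0.145  2.058 -1.532] F [-0.3  1.5  0.1] g 0.004
need tool [ 0.5491 -0.3201  0.0468] len 0.637
```

Request:
play_rows --increments "0.034 -0.020 0.003 0;0.034 -0.020 0.003 0;0.034 -0.020 0.003 0;0.034 -0.020 0.003 0;0.034 -0.020 0.003 0;0.034 -0.020 0.003 0;0.034 -0.020 0.003 0;0.034 -0.020 0.003 0;0.034 -0.020 0.003 0;0.034 -0.020 0.003 0;0.034 -0.020 0.003 0;0.034 -0.020 0.003 0;0.034 -0.020 0.003 0;0.034 -0.020 0.003 0"

```text
clock: 5.9
position: [0.4705, -0.0475, 0.381]
ee_rot: [0.632, 0.34, -0.317, 0.62]
ft_force: [0.6, 0.4, -0.3]
grip_width: 0.001
```

Run:
```python
from h import *
p,R=st()
L=R.T@(c2w([-.05,0,.19])-p);print(L)
```

```text
t 5.9 p [ 0.4705 -0.0475  0.381 ] cab [-0.177   0.0148  0.381 ] lean deg 34.62 side 0.46
axes(cab) x [ 0.568  0.008 -0.823] y [ 0.822 -0.04   0.567] z [-0.028 -0.999 -0.029] q [-0.066 -0.491  0.075  2.053 -0.008  0.976 -1.546] F [ 0.6  0.4 -0.3] g 0.001
[ 0.22919691 -0.00334376  0.01681118]
```

Request:
play_rows --increments "0.030 0.001 0.002 -0.005;0.030 0.001 0.002 -0.005;0.030 0.001 0.002 -0.005;0.030 0.001 0.002 -0.005;0.030 0.001 0.002 -0.005;0.030 0.001 0.002 -0.005;0.030 0.001 0.002 0;0.025 0.001 0.002 0"

```text
clock: 6.7
position: [0.6124, -0.0586, 0.1819]
ee_rot: [0.623, 0.343, -0.314, 0.629]
ft_force: [-0.6, 0.1, 0.4]
grip_width: -0.003
```

Run:
```python
from h import *
p,R=st()
print(R.T@(c2w([-.025,0,.18])-p))
from workcell import camera
for n in("side","top"):
    c=camera(n); cv2.imwrite(f"pics/{n}1.png",c["img"])
    i=c["img"]; x0,x1,y0,y1=(185,405,95,245) if n=="side" else (250,450,130,250)
    cv2.imwrite(f"pics/{n}1z.png",cv2.resize(i[y0:y1,x0:x1],None,fx=3.6,fy=3.6,interpolation=2))
```

```text
t 6.7 p [ 0.6124 -0.0586  0.1819] cab [-0.0358 -0.0032  0.1819] lean deg 34.61 side 0.29
axes(cab) x [ 0.568  0.005 -0.823] y [ 0.823 -0.013  0.568] z [-0.008 -1.    -0.012] q [-1.420e-01 -1.000e-03  2.000e-01  2.105e+00 -1.530e-01  4.410e-01
 -1.358e+00] F [-0.6  0.1  0.4] g -0.003
[ 0.00769275  0.00777313 -0.00323225]
```

View pics/side1z.png

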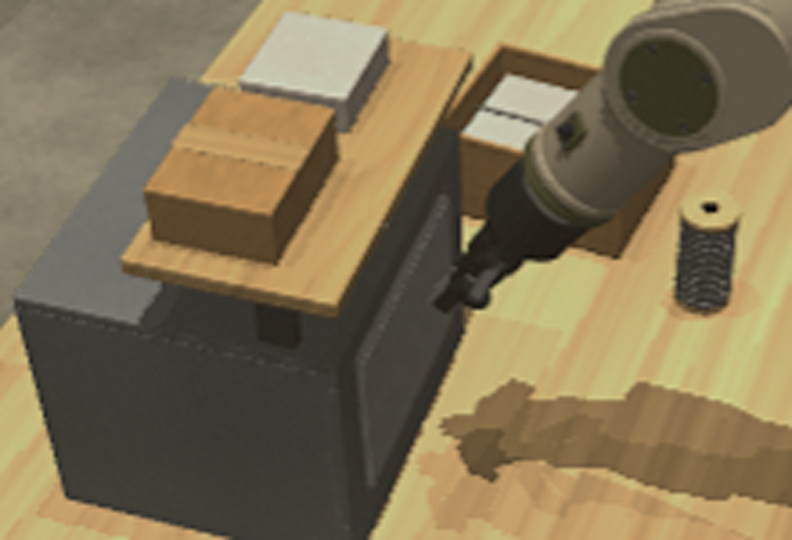

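Side view: the gripper is leaning and the closed fingertips are at about (445,300) in the crop, just in front of the shut panel. I'll creep inwards next.

Request:
play_rows --increments "0.004 0.006 -0.001 0;0.003 0.004 -0.001 0;0.0017 0.0025 0 0;0.0017 0.0025 0 0;0.0017 0.0025 0 0"

```text
clock: 7.3
position: [0.6324, -0.0554, 0.1827]
ee_rot: [0.622, 0.345, -0.315, 0.628]
ft_force: [-10.7, 0.1, 3.0]
grip_width: -0.001
```

Run:
```python
from h import *
p,R=st()
```

```text
t 7.3 p [ 0.6324 -0.0554  0.1827] cab [-0.0156 -0.0009  0.1827] lean deg 34.35 side 0.35
axes(cab) x [ 0.564  0.006 -0.826] y [ 0.826 -0.014  0.564] z [-0.008 -1.    -0.013] q [-0.146  0.044  0.198  2.057 -0.162  0.45  -1.36 ] F [-10.7   0.1   3. ] g -0.001
```

Request:
play_rows --increments "0.0023 0.0033 0 0;0.0023 0.0033 0 0"

```text
clock: 7.5
position: [0.6379, -0.0551, 0.1825]
ee_rot: [0.622, 0.347, -0.316, 0.627]
ft_force: [-26.7, 1.1, 15.1]
grip_width: 0.001
```

Run:
```python
from h import *
p,R=st()
```

```text
t 7.5 p [ 0.6379 -0.0551  0.1825] cab [-0.0101 -0.001   0.1825] lean deg 34.07 side 0.43
axes(cab) x [ 0.56   0.007 -0.828] y [ 0.828 -0.015  0.56 ] z [-0.008 -1.    -0.014] q [-0.145  0.058  0.199  2.04  -0.168  0.458 -1.357] F [-26.7   1.1  15.1] g 0.001
```

Request:
play_rows --increments "-0.022 -0.033 0 0;-0.022 -0.033 0 0;-0.022 -0.033 0 0;-0.03 -0.025 0 0;-0.04 -0.01 0 0;-0.04 0 0 0"

```text
clock: 8.1
position: [0.4404, -0.0657, 0.2355]
ee_rot: [0.622, 0.345, -0.316, 0.628]
ft_force: [0.2, 1.1, 0.2]
grip_width: 0.003
```

Run:
```python
from h import *
p,R=st()
from workcell import camera
for n in("side","top"):
    c=camera(n); np.savez(f"{n}2.npz",**c)
    i=c["img"]; x0,x1,y0,y1=(185,405,95,245) if n=="side" else (250,450,130,250)
    cv2.imwrite(f"pics/{n}2z.png",cv2.resize(i[y0:y1,x0:x1],None,fx=3.6,fy=3.6,interpolation=2))
```

```text
t 8.1 p [ 0.4404 -0.0657  0.2355] cab [-0.2079 -0.0019  0.2355] lean deg 34.27 side 0.32
axes(cab) x [ 0.563  0.006 -0.826] y [ 0.826 -0.013  0.563] z [-0.008 -1.    -0.012] q [ 0.081 -0.49   0.03   2.353 -0.128  0.691 -1.347] F [0.2 1.1 0.2] g 0.003
```

View pics/side2z.png

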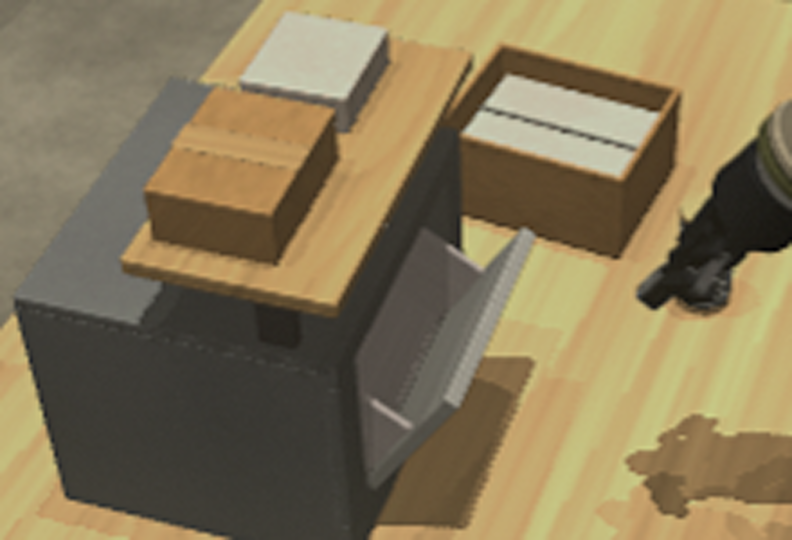

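Side view: the bin is open with the panel tipped out, its top edge running from (455,400) to (525,235). Next I'll un-lean by pulling inward against the joint limits.

Request:
play_rows --increments "-0.017 -0.025 0 0;-0.017 -0.025 0 0;-0.017 -0.025 0 0;-0.017 -0.025 0 0"

```text
clock: 8.6
position: [0.4089, -0.0914, 0.215]
ee_rot: [0.624, 0.351, -0.328, 0.616]
ft_force: [-1.5, -1.2, 0.5]
grip_width: 0.003
```

Run:
```python
from h import *
p,R=st()
```

```text
t 8.6 p [ 0.4089 -0.0914  0.215 ] cab [-0.2407 -0.026   0.215 ] lean deg 32.57 side 0.43
axes(cab) x [ 0.538  0.008 -0.843] y [ 0.842 -0.036  0.538] z [-0.026 -0.999 -0.026] q [ 0.439 -0.497 -0.149  2.39  -0.388  0.737 -1.046] F [-1.5 -1.2  0.5] g 0.003
```

Request:
play_rows --increments "-0.025 -0.04 -0.005 0;-0.025 -0.04 -0.005 0;-0.025 -0.04 -0.005 0;-0.025 -0.04 -0.005 0;-0.025 -0.04 -0.005 0;-0.025 -0.04 -0.005 0"

```text
clock: 9.2
position: [0.2941, -0.1429, 0.1918]
ee_rot: [0.624, 0.425, -0.307, 0.58]
ft_force: [-0.2, -1.0, -1.1]
grip_width: 0.002
```

Run:
```python
from h import *
p,R=st()
```

```text
t 9.2 p [ 0.2941 -0.1429  0.1918] cab [-0.3579 -0.0718  0.1918] lean deg 27.63 side 8.7
axes(cab) x [ 0.458  0.151 -0.876] y [ 0.887 -0.011  0.462] z [ 0.061 -0.988 -0.139] q [ 0.967 -0.497 -0.151  2.415 -0.612  1.099 -0.416] F [-0.2 -1.  -1.1] g 0.002
```

Request:
play_rows --increments "0.01 0.015 -0.035 0;0.01 0.015 -0.035 0;0.01 0.015 -0.035 0;0 0 -0.035 0;0 0 -0.035 0;0 0 -0.035 0;0 0 -0.035 0;0 0 -0.035 0"

```text
clock: 10.0
position: [0.3843, 0.0985, 0.1953]
ee_rot: [0.628, 0.44, -0.32, 0.557]
ft_force: [0.8, -0.5, -0.7]
grip_width: 0.001
```

Run:
```python
from h import *
p,R=st()
print("az",np.degrees(np.arctan2(p[1],p[0])),"tilt head",np.degrees(np.arctan2(R[1,0],R[0,0])),"tilt",np.degrees(np.arccos(-R[2,0])))
```

```text
t 10.0 p [0.3843 0.0985 0.1953] cab [-0.2559  0.1649  0.1953] lean deg 25.14 side 10.17
axes(cab) x [ 0.418  0.176 -0.891] y [ 0.907 -0.038  0.418] z [ 0.04  -0.984 -0.176] q [-0.023 -0.497 -0.218  2.394 -0.281  0.787 -1.606] F [ 0.8 -0.5 -0.7] g 0.001
az 14.373764646924483 tilt head 25.68350143692576 tilt 26.992619325237097
```

Request:
play_rows --increments "-0.02 -0.038 0 0;-0.02 -0.038 0 0;-0.02 -0.038 0 0;-0.02 -0.038 0 0;-0.02 -0.038 0 0"

```text
clock: 10.5
position: [0.3314, 0.1316, 0.1618]
ee_rot: [0.587, 0.489, -0.348, 0.543]
ft_force: [1.0, -0.1, -0.5]
grip_width: -0.003
```

```bash
cat >> h.py <<'E'
def ti():
    p,R=st()
    print("az",np.degrees(np.arctan2(p[1],p[0])),"tilt head",np.degrees(np.arctan2(R[1,0],R[0,0])),"tilt",np.degrees(np.arccos(-R[2,0])))
E
python3 -c "from h import *;ti()"
```

```text
t 10.5 p [0.3314 0.1316 0.1618] cab [-0.3072  0.2006  0.1618] lean deg 17.05 side 10.49
axes(cab) x [ 0.288  0.182 -0.94 ] y [0.955 0.023 0.297] z [ 0.076 -0.983 -0.167] q [ 0.085 -0.497 -0.41   2.416 -0.382  0.881 -1.583] F [ 1.  -0.1 -0.5] g -0.003
az 21.661418187890987 tilt head 35.07851692583064 tilt 19.93568462255803
```

Request:
play_rows --increments "0 0 -0.04 0;0 0 -0.04 0;-0.015 -0.04 0.01 0;-0.015 -0.04 0.01 0;-0.015 -0.04 0.01 0;-0.015 -0.04 0.01 0"

```text
clock: 11.1
position: [0.2842, 0.2045, 0.1691]
ee_rot: [0.576, 0.492, -0.365, 0.542]
ft_force: [-0.4, 0.6, 0.6]
grip_width: -0.0
```

```bash
python3 -c "from h import *;ti()"
```

```text
t 11.1 p [0.2842 0.2045 0.1691] cab [-0.3507  0.2756  0.1691] lean deg 15.19 side 9.14
axes(cab) x [ 0.259  0.159 -0.953] y [0.964 0.023 0.266] z [ 0.064 -0.987 -0.147] q [-0.575 -0.494 -0.183  2.406 -0.052  0.917 -2.202] F [-0.4  0.6  0.6] g -0.0
az 35.72968345079653 tilt head 34.35775422201846 tilt 17.669809293445642
```

Request:
play_rows --increments "-0.014 -0.037 0.02 0;-0.014 -0.037 0.02 0;-0.014 -0.037 0.02 0;-0.014 -0.037 0.02 0"

```text
clock: 11.5
position: [0.2573, 0.1919, 0.1571]
ee_rot: [0.55, 0.501, -0.394, 0.539]
ft_force: [0.5, -0.1, -0.0]
grip_width: -0.006
```

```bash
python3 -c "from h import *;ti()"
```

```text
t 11.5 p [0.2573 0.1919 0.1571] cab [-0.3782  0.2644  0.1571] lean deg 11.18 side 6.69
axes(cab) x [ 0.193  0.116 -0.974] y [0.98  0.036 0.198] z [ 0.058 -0.993 -0.107] q [-0.533 -0.497 -0.233  2.416 -0.089  0.988 -2.185] F [ 0.5 -0.1 -0. ] g -0.006
az 36.7155517746121 tilt head 33.959474322736945 tilt 13.009926529280024
```

Request:
play_rows --increments "-0.01 -0.038 0.022 0;-0.01 -0.038 0.022 0;-0.01 -0.038 0.022 0;-0.01 -0.038 0.022 0;-0.01 -0.038 0.022 0;-0.01 -0.038 0.022 0;-0.01 -0.038 0.022 0"

```text
clock: 12.2
position: [0.206, 0.1796, 0.1463]
ee_rot: [0.492, 0.526, -0.436, 0.54]
ft_force: [-0.2, 1.7, 1.0]
grip_width: -0.003
```

```bash
python3 -c "from h import *;ti()"
```

```text
t 12.2 p [0.206  0.1796 0.1463] cab [-0.4301  0.2547  0.1463] lean deg 3.98 side 2.46
axes(cab) x [ 0.069  0.043 -0.997] y [0.994 0.087 0.073] z [ 0.09  -0.995 -0.037] q [-0.45  -0.497 -0.352  2.415 -0.168  1.122 -2.134] F [-0.2  1.7  1. ] g -0.003
az 41.087502908160225 tilt head 34.51682837483193 tilt 4.6756925147602875
```

Request:
play_rows --increments "-0.006 -0.038 0.022 0;-0.006 -0.038 0.022 0;-0.006 -0.038 0.022 0;-0.006 -0.038 0.022 0"

```text
clock: 12.6
position: [0.1676, 0.1449, 0.1515]
ee_rot: [0.451, 0.52, -0.505, 0.521]
ft_force: [0.2, 0.3, -1.5]
grip_width: -0.001
```

Run:
```python
from h import *
ti()
to([.40,0.05,.25])
from workcell import camera
c=camera("top");np.savez("top3.npz",**c);cv2.imwrite("pics/top3.png",c["img"])
```

```text
t 12.6 p [0.1676 0.1449 0.1515] cab [-0.4702  0.2219  0.1515] lean deg -3.14 side -3.14
axes(cab) x [-0.055 -0.055 -0.997] y [ 0.998  0.035 -0.057] z [ 0.038 -0.998  0.053] q [-0.743 -0.497 -0.127  2.416 -0.064  1.297 -2.318] F [ 0.2  0.3 -1.5] g -0.001
az 40.85874265984024 tilt head -132.17384502354935 tilt 4.433877233936535
t 12.6 p [0.1676 0.1449 0.1515] cab [-0.4702  0.2219  0.1515] lean deg -3.14 side -3.14
axes(cab) x [-0.055 -0.055 -0.997] y [ 0.998  0.035 -0.057] z [ 0.038 -0.998  0.053] q [-0.743 -0.497 -0.127  2.416 -0.064  1.297 -2.318] F [ 0.2  0.3 -1.5] g -0.001
need tool [-0.1048  0.2178  0.1197] len 0.27
```

View pics/top3.png

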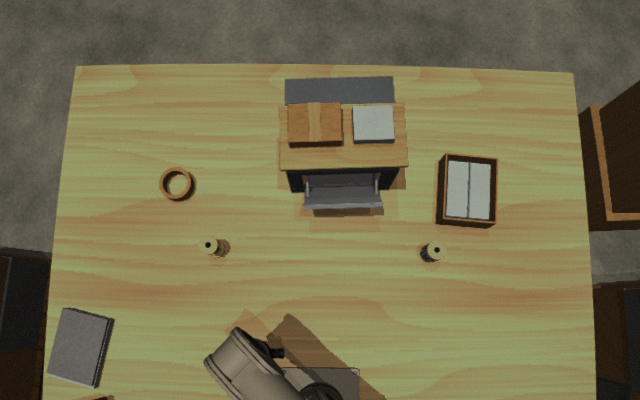

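Top view: the bin is open (panel top edge about (305–382, 207)), and the full spool, still standing at (433,250), is untouched. The tool is now near upright, 4.4° off.

Request:
play_rows --increments "-0.015 0.031 0.017 0;-0.015 0.031 0.017 0;-0.015 0.031 0.017 0;-0.015 0.031 0.017 0;-0.015 0.031 0.017 0;-0.015 0.031 0.017 0;-0.015 0.031 0.017 0;0 0 0.04 0;0 0 0.04 0;0 0 0.04 0;0 0 0.04 0;0 0 0.04 0;0 0 0.04 0" --hand -1

```text
clock: 13.95
position: [0.4437, -0.1976, 0.2656]
ee_rot: [0.44, 0.509, -0.509, 0.537]
ft_force: [1.6, 1.5, -0.4]
grip_width: 1.0
```

Run:
```python
from h import *
ti()
to([.457,-.326,.23])
```

```text
t 13.95 p [ 0.4437 -0.1976  0.2656] cab [-0.211  -0.1338  0.2656] lean deg -2.41 side -5.59
axes(cab) x [-0.042 -0.097 -0.994] y [ 0.998  0.046 -0.047] z [ 0.05  -0.994  0.095] q [-0.353 -0.021  0.604  1.81   0.12   1.362 -1.248] F [ 1.6  1.5 -0.4] g 1.0
az -24.004836522464828 tilt head -110.47130623223899 tilt 6.0899745623562485
t 13.95 p [ 0.4437 -0.1976  0.2656] cab [-0.211  -0.1338  0.2656] lean deg -2.41 side -5.59
axes(cab) x [-0.042 -0.097 -0.994] y [ 0.998  0.046 -0.047] z [ 0.05  -0.994  0.095] q [-0.353 -0.021  0.604  1.81   0.12   1.362 -1.248] F [ 1.6  1.5 -0.4] g 1.0
need tool [0.0477 0.0027 0.1251] len 0.134
```

Request:
play_rows --increments "0 0 0 -0.14;0 0 0 -0.14;0 0 0 -0.14;0 0 0 -0.14;0 0 0 -0.14;0 0 0 -0.14;0 0 0 -0.14;0 0 0 -0.14;0 0 0 0"

```text
clock: 14.85
position: [0.451, -0.2088, 0.26]
ee_rot: [0.063, 0.702, -0.163, 0.69]
ft_force: [-0.0, -0.3, -1.1]
grip_width: 1.008
```

Run:
```python
from h import *
ti()
to([.457,-.326,.19])
```

```text
t 14.85 p [ 0.451  -0.2088  0.26  ] cab [-0.2043 -0.1453  0.26  ] lean deg -2.63 side -7.75
axes(cab) x [-0.046 -0.135 -0.99 ] y [ 0.358  0.923 -0.142] z [ 0.933 -0.361  0.006] q [-0.36   0.003  0.614  1.805  0.145  1.339 -0.101] F [-0.  -0.3 -1.1] g 1.008
az -24.83919799792719 tilt head -105.87124398727396 tilt 8.180554972415123
t 14.85 p [ 0.451  -0.2088  0.26  ] cab [-0.2043 -0.1453  0.26  ] lean deg -2.63 side -7.75
axes(cab) x [-0.046 -0.135 -0.99 ] y [ 0.358  0.923 -0.142] z [ 0.933 -0.361  0.006] q [-0.36   0.003  0.614  1.805  0.145  1.339 -0.101] F [-0.  -0.3 -1.1] g 1.008
need tool [ 0.0851 -0.0983  0.0422] len 0.137
```

Request:
play_rows --increments "0.02 -0.025 0.011 0;0.02 -0.025 0.011 0;0.02 -0.025 0.011 0;0.02 -0.025 0.011 0;0 0 0 0"

```text
clock: 15.35
position: [0.4624, -0.3317, 0.1921]
ee_rot: [0.063, 0.699, -0.173, 0.691]
ft_force: [-0.4, 0.3, 0.2]
grip_width: 1.001
```

Run:
```python
from h import *
ti()
to([.457,-.326,.15])
to([.457,-.326,.079])
from workcell import camera
T=load("top3.npz")
for n in("side","top"):
    c=camera(n); 
    i=c["img"]; x0,x1,y0,y1=(320,440,90,200) if n=="side" else (370,490,190,300)
    cv2.imwrite(f"pics/{n}4z.png",cv2.resize(i[y0:y1,x0:x1],None,fx=5,fy=5,interpolation=2))
a=cv2.imread("pics/side4z.png");b=cv2.imread("pics/top4z.png")
cv2.imwrite("pics/4.png",cv2.resize(np.hstack([a,b]),None,fx=.66,fy=.66))
```

```text
t 15.35 p [ 0.4624 -0.3317  0.1921] cab [-0.199  -0.2686  0.1921] lean deg -2.63 side -8.56
axes(cab) x [-0.045 -0.149 -0.988] y [ 0.373  0.915 -0.155] z [ 0.927 -0.376  0.014] q [-0.176  0.241  0.728  1.759 -0.01   1.157  0.201] F [-0.4  0.3  0.2] g 1.001
az -35.652856636469025 tilt head -104.13272179528306 tilt 8.952891435493406
t 15.35 p [ 0.4624 -0.3317  0.1921] cab [-0.199  -0.2686  0.1921] lean deg -2.63 side -8.56
axes(cab) x [-0.045 -0.149 -0.988] y [ 0.373  0.915 -0.155] z [ 0.927 -0.376  0.014] q [-0.176  0.241  0.728  1.759 -0.01   1.157  0.201] F [-0.4  0.3  0.2] g 1.001
need tool [ 0.0409  0.0101 -0.0076] len 0.043
t 15.35 p [ 0.4624 -0.3317  0.1921] cab [-0.199  -0.2686  0.1921] lean deg -2.63 side -8.56
axes(cab) x [-0.045 -0.149 -0.988] y [ 0.373  0.915 -0.155] z [ 0.927 -0.376  0.014] q [-0.176  0.241  0.728  1.759 -0.01   1.157  0.201] F [-0.4  0.3  0.2] g 1.001
need tool [ 0.1111  0.0211 -0.0086] len 0.113
```

View pics/4.png

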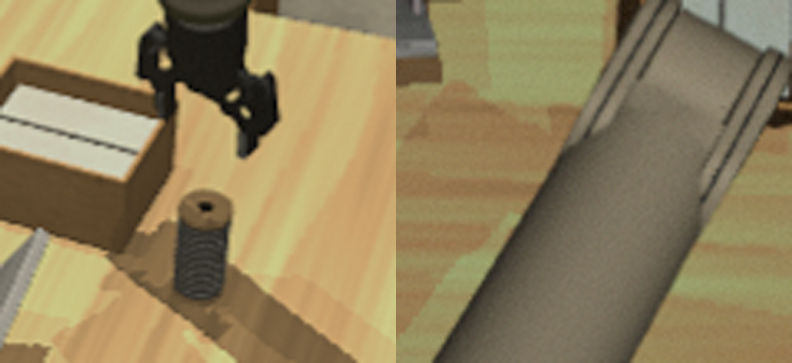

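Left half (side view): the open gripper straddles above the full spool, spool top at (205,207) and bottom at (200,295) in the composite; the arm hides it in the top view. Next is the descent.

Request:
play_rows --increments "0.010 0.008 -0.005 0;0.015 0.004 -0.003 0;0.02 0.003 0 0;0.02 0.003 0 0;0.02 0.003 0 0;0.015 0.002 0 0;0 0 0 0"

```text
clock: 16.15
position: [0.4652, -0.3074, 0.0868]
ee_rot: [0.062, 0.696, -0.17, 0.695]
ft_force: [-0.6, 0.7, -0.7]
grip_width: 1.001
```

Run:
```python
from h import *
ti()
to([.457,-.326,.079])
from workcell import camera
c=camera("side"); i=c["img"]; x0,x1,y0,y1=320,440,90,200
cv2.imwrite(f"pics/5.png",cv2.resize(i[y0:y1,x0:x1],None,fx=5,fy=5,interpolation=2))
```

```text
t 16.15 p [ 0.4652 -0.3074  0.0868] cab [-0.195  -0.2444  0.0868] lean deg -2.01 side -8.52
axes(cab) x [-0.035 -0.148 -0.988] y [ 0.367  0.918 -0.15 ] z [ 0.93  -0.368  0.023] q [-0.166  0.343  0.679  1.893 -0.083  0.934  0.197] F [-0.6  0.7 -0.7] g 1.001
az -33.45596248236151 tilt head -100.36037693232382 tilt 8.751632851812522
t 16.15 p [ 0.4652 -0.3074  0.0868] cab [-0.195  -0.2444  0.0868] lean deg -2.01 side -8.52
axes(cab) x [-0.035 -0.148 -0.988] y [ 0.367  0.918 -0.15 ] z [ 0.93  -0.368  0.023] q [-0.166  0.343  0.679  1.893 -0.083  0.934  0.197] F [-0.6  0.7 -0.7] g 1.001
need tool [ 0.0107 -0.0189 -0.0019] len 0.022
```

View pics/5.png

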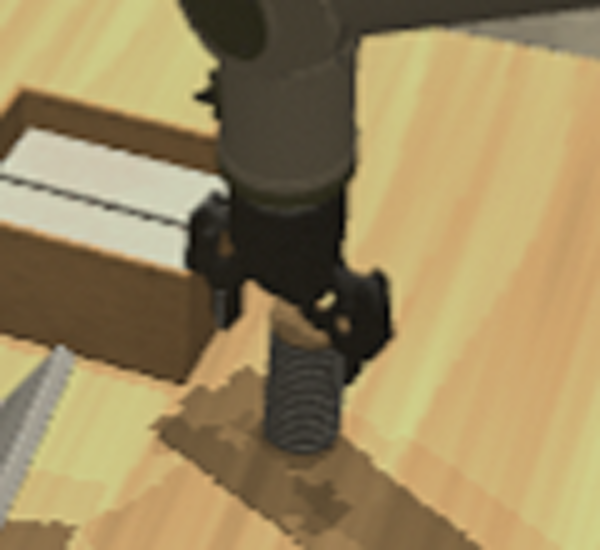

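Fingers straddle the spool but sit about 19 mm too far in +y. I'll correct that, then close.

Request:
play_rows --increments "0.003 -0.010 -0.001 0;0.003 -0.008 -0.001 0;0.003 -0.002 0 0;0 0 0 0"

```text
clock: 16.6
position: [0.4581, -0.3283, 0.0843]
ee_rot: [0.062, 0.694, -0.17, 0.697]
ft_force: [-0.7, 0.1, -0.3]
grip_width: 1.001
```

Run:
```python
from h import *
to([.457,-.327,.079])
```

```text
t 16.6 p [ 0.4581 -0.3283  0.0843] cab [-0.2031 -0.265   0.0843] lean deg -1.67 side -8.62
axes(cab) x [-0.029 -0.15  -0.988] y [ 0.368  0.918 -0.15 ] z [ 0.93  -0.368  0.029] q [-0.125  0.353  0.682  1.889 -0.097  0.919  0.246] F [-0.7  0.1 -0.3] g 1.001
need tool [ 0.0051  0.0017 -0.0016] len 0.006
```

Request:
play_rows --increments "0.004 0.001 -0.001 0;0 0 0 0;0 0 0 0;0 0 0 0;0 0 0 0;0 0 0 0" --hand 1 --squeeze 90

```text
clock: 17.2
position: [0.4574, -0.3279, 0.0809]
ee_rot: [0.062, 0.694, -0.17, 0.697]
ft_force: [-0.5, -0.8, 0.7]
grip_width: 0.638
```

Request:
play_rows --increments "0 0 0 0;-0.01 0 0 0;-0.02 0 0 0;-0.02 0 0 0;-0.03 0 0 0;-0.03 0 0 0;-0.03 0 0 0"

```text
clock: 17.9
position: [0.4567, -0.3039, 0.2207]
ee_rot: [0.063, 0.698, -0.17, 0.693]
ft_force: [1.8, 0.1, -4.3]
grip_width: 0.635
```

Run:
```python
from h import *
ti()
from workcell import camera
c=camera("side"); i=c["img"]; x0,x1,y0,y1=320,440,70,180
cv2.imwrite(f"pics/6.png",cv2.resize(i[y0:y1,x0:x1],None,fx=5,fy=5,interpolation=2))
```

```text
t 17.9 p [ 0.4567 -0.3039  0.2207] cab [-0.2033 -0.2405  0.2207] lean deg -2.3 side -8.38
axes(cab) x [-0.04  -0.146 -0.989] y [ 0.369  0.917 -0.15 ] z [ 0.929 -0.37   0.017] q [-0.24   0.156  0.726  1.771  0.046  1.215  0.131] F [ 1.8  0.1 -4.3] g 0.635
az -33.63451314926035 tilt head -102.4585595990704 tilt 8.68570993543267
```

View pics/6.png

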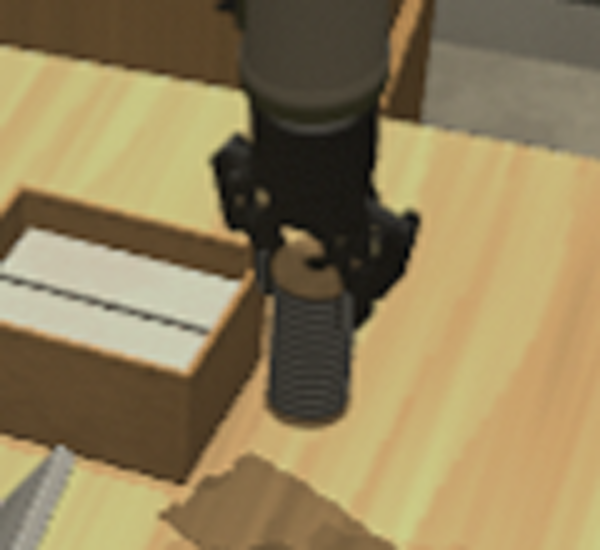

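The spool is gripped and lifted clear of the bench, bottom at about (305,415) in the crop. I'll raise and roll back.

Request:
play_rows --increments "-0.03 0 0 0.1;-0.03 0 0 0.14;-0.03 0 0 0.14;-0.03 0 0 0.14;-0.03 0 0 0.14;-0.03 0 0 0.14;-0.03 0 0 0.14;-0.03 0 0 0.12"

```text
clock: 18.75
position: [0.4611, -0.2661, 0.4717]
ee_rot: [0.418, 0.506, -0.509, 0.557]
ft_force: [1.4, -0.2, -3.0]
grip_width: 0.637
```

Run:
```python
from h import *
ti();to([.48,.12,.50])
```

```text
t 18.75 p [ 0.4611 -0.2661  0.4717] cab [-0.197  -0.203   0.4717] lean deg -2.11 side -8.16
axes(cab) x [-0.036 -0.142 -0.989] y [ 0.995  0.084 -0.049] z [ 0.09  -0.986  0.138] q [-0.361  0.072  0.773  1.321  0.095  1.738 -1.007] F [ 1.4 -0.2 -3. ] g 0.637
az -29.986956290685285 tilt head -101.61277725209149 tilt 8.42502453276537
t 18.75 p [ 0.4611 -0.2661  0.4717] cab [-0.197  -0.203   0.4717] lean deg -2.11 side -8.16
axes(cab) x [-0.036 -0.142 -0.989] y [ 0.995  0.084 -0.049] z [ 0.09  -0.986  0.138] q [-0.361  0.072  0.773  1.321  0.095  1.738 -1.007] F [ 1.4 -0.2 -3. ] g 0.637
need tool [-0.0839  0.0686 -0.3721] len 0.388
```

Request:
play_rows --increments "-0.008 0.007 -0.037 0;-0.008 0.007 -0.037 0;-0.008 0.007 -0.037 0;-0.008 0.007 -0.037 0;-0.008 0.007 -0.037 0;-0.008 0.007 -0.037 0;-0.008 0.007 -0.037 0;-0.008 0.007 -0.037 0;-0.008 0.007 -0.037 0;-0.008 0.007 -0.02 0"

```text
clock: 19.75
position: [0.4833, 0.1092, 0.5052]
ee_rot: [0.424, 0.501, -0.512, 0.555]
ft_force: [1.0, -0.7, -3.7]
grip_width: 0.636
```

Run:
```python
from h import *
ti()
```

```text
t 19.75 p [0.4833 0.1092 0.5052] cab [-0.1565  0.1708  0.5052] lean deg -1.84 side -8.14
axes(cab) x [-0.032 -0.142 -0.989] y [ 0.997  0.068 -0.042] z [ 0.073 -0.988  0.139] q [-0.757  0.084  0.4    1.223  0.098  1.913 -1.778] F [ 1.  -0.7 -3.7] g 0.636
az 12.734363613658067 tilt head -99.8536026212632 tilt 8.341520124666546
```

Request:
play_rows --increments "-0.04 0.005 -0.005 0;-0.04 0.005 -0.005 0;-0.04 0.005 -0.005 0;-0.04 0.005 -0.005 0;-0.04 0.01 -0.005 0;-0.04 0.01 -0.005 0;-0.04 0.01 0 0;-0.04 0.01 0 0;-0.04 0.01 0 0"

```text
clock: 20.65
position: [0.5149, 0.1546, 0.6494]
ee_rot: [0.475, 0.464, -0.454, 0.594]
ft_force: [1.1, 0.7, -2.7]
grip_width: 0.634
```

Run:
```python
from h import *
ti()
```

```text
t 20.65 p [0.5149 0.1546 0.6494] cab [-0.1228  0.2145  0.6494] lean deg 8.77 side -6.06
axes(cab) x [ 0.152 -0.106 -0.983] y [0.986 0.089 0.143] z [ 0.072 -0.99   0.117] q [-1.065  0.268  0.941  0.778 -0.106  2.058 -1.655] F [ 1.1  0.7 -2.7] g 0.634
az 16.710219929658038 tilt head -32.03715706507641 tilt 10.645153079693932
```

Request:
play_rows --increments "-0.04 0.01 -0.003 0;-0.04 0.01 -0.003 0;-0.04 0.01 -0.003 0;-0.04 0.01 -0.003 0;-0.04 0.01 -0.003 0;-0.04 0.01 -0.003 0"

```text
clock: 21.25
position: [0.4888, 0.1749, 0.7424]
ee_rot: [0.525, 0.419, -0.386, 0.632]
ft_force: [0.4, -0.2, -3.0]
grip_width: 0.633
```

Run:
```python
from h import *
ti()
```

```text
t 21.25 p [0.4888 0.1749 0.7424] cab [-0.1479  0.2361  0.7424] lean deg 20.39 side -3.73
axes(cab) x [ 0.348 -0.065 -0.935] y [0.934 0.105 0.34 ] z [ 0.076 -0.992  0.097] q [-1.24   0.236  1.11   0.625 -0.115  2.058 -1.678] F [ 0.4 -0.2 -3. ] g 0.633
az 19.6910528089345 tilt head -7.794490527332336 tilt 20.71380600722596
```

Request:
play_rows --increments "-0.04 0.01 -0.006 0;-0.04 0.01 -0.006 0;-0.04 0.01 -0.006 0;-0.04 0.01 -0.006 0;-0.04 0.01 -0.006 0;-0.04 0.01 -0.006 0"

```text
clock: 21.85
position: [0.3997, 0.2742, 0.8172]
ee_rot: [0.527, 0.437, -0.259, 0.681]
ft_force: [-0.3, 0.6, -3.2]
grip_width: 0.635
```

Run:
```python
from h import *
ti()
to(c2w([-.12,0,.40]))
```

```text
t 21.85 p [0.3997 0.2742 0.8172] cab [-0.232   0.3397  0.8172] lean deg 29.37 side 4.79
axes(cab) x [ 0.489  0.083 -0.868] y [0.828 0.269 0.492] z [ 0.274 -0.96   0.062] q [-1.678  0.206  1.336  0.514 -0.126  2.058 -1.715] F [-0.3  0.6 -3.2] g 0.635
az 34.45655190098725 tilt head 12.48867823551253 tilt 29.724321387510997
t 21.85 p [0.3997 0.2742 0.8172] cab [-0.232   0.3397  0.8172] lean deg 29.37 side 4.79
axes(cab) x [ 0.489  0.083 -0.868] y [0.828 0.269 0.492] z [ 0.274 -0.96   0.062] q [-1.678  0.206  1.336  0.514 -0.126  2.058 -1.715] F [-0.3  0.6 -3.2] g 0.635
need tool [ 0.3887 -0.2038  0.3307] len 0.55
```

Request:
play_rows --increments "0.010 -0.004 0.037 0.04;0.010 -0.004 0.037 0.04;0.010 -0.004 0.037 0.04;0.010 -0.004 0.037 0.04;0.010 -0.004 0.037 0.04;0.010 -0.004 0.037 0.04;0.010 -0.004 0.037 0.04;0.010 -0.004 0.037 0.03;0.010 -0.004 0.037 0;-0.015 -0.022 0.037 0;-0.015 -0.022 0.037 0;-0.015 -0.022 0.037 0;-0.015 -0.022 0.037 0;-0.015 -0.022 0.037 0;-0.015 -0.022 0.037 0;-0.015 -0.022 0.037 0;-0.015 -0.022 0.037 0;-0.015 -0.022 0.037 0"

```text
clock: 23.65
position: [0.2553, -0.3781, 0.7152]
ee_rot: [0.627, 0.401, -0.314, 0.589]
ft_force: [-22.9, 12.4, -14.6]
grip_width: 0.635
```

Run:
```python
from h import *
ti()
```

```text
t 23.65 p [ 0.2553 -0.3781  0.7152] cab [-0.4081 -0.3049  0.7152] lean deg 29.4 side 6.29
axes(cab) x [ 0.488  0.11  -0.866] y [ 0.872 -0.026  0.488] z [ 0.031 -0.994 -0.109] q [-0.767 -0.459  1.153  0.856  0.098  2.059 -1.021] F [-22.9  12.4 -14.6] g 0.635
az -55.973708560912314 tilt head 15.458864489890228 tilt 30.00686371340391
```

Request:
play_rows --increments "0 0 0 0"

```text
clock: 23.75
position: [0.2493, -0.3871, 0.7141]
ee_rot: [0.632, 0.395, -0.316, 0.586]
ft_force: [-0.4, 0.6, -3.8]
grip_width: 0.634
```

Run:
```python
from h import *
ti()
from workcell import camera
c=camera("side"); cv2.imwrite("pics/7.png",c["img"])
```

```text
t 23.75 p [ 0.2493 -0.3871  0.7141] cab [-0.4145 -0.3135  0.7141] lean deg 29.73 side 6.06
axes(cab) x [ 0.493  0.106 -0.864] y [ 0.87  -0.042  0.492] z [ 0.015 -0.994 -0.113] q [-0.762 -0.457  1.179  0.849  0.089  2.058 -1.01 ] F [-0.4  0.6 -3.8] g 0.634
az -57.22066669229147 tilt head 14.87761040358591 tilt 30.28416319472757
```

View pics/7.png

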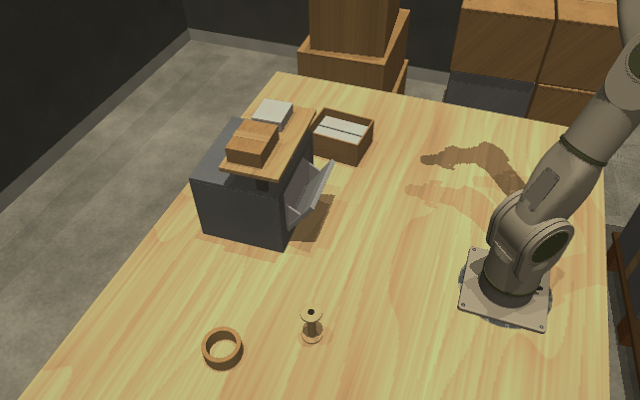

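The side view shows the bin still open, the bare spool and tape roll undisturbed, and the arm with the spool up and out of frame. The force transient is gone (only about 4 N of weight).

Request:
play_rows --increments "-0.033 0.010 0.015 0;-0.033 0.010 0.015 0;-0.033 0.010 0.015 0;-0.033 0.010 0.015 0;-0.033 0.010 0.015 0"

```text
clock: 24.3
position: [0.24, -0.4245, 0.7681]
ee_rot: [0.635, 0.337, -0.302, 0.626]
ft_force: [-0.3, -0.6, -3.5]
grip_width: 0.633
```

Run:
```python
from h import *
ti()
```

```text
t 24.3 p [ 0.24   -0.4245  0.7681] cab [-0.4256 -0.3505  0.7681] lean deg 36.31 side 1.27
axes(cab) x [ 0.592  0.022 -0.806] y [ 0.806 -0.029  0.591] z [-0.01  -0.999 -0.035] q [-0.873 -0.434  1.338  0.651  0.064  2.058 -0.938] F [-0.3 -0.6 -3.5] g 0.633
az -60.51542414762444 tilt head 4.94330920427535 tilt 36.32460347506063
```

Request:
play_rows --increments "0.030 -0.002 -0.020 0;0.036 -0.002 -0.021 0;0.036 -0.002 -0.021 0;0.036 -0.002 -0.021 0;0.036 -0.002 -0.021 0;0.036 -0.002 -0.021 0;0.036 -0.002 -0.021 0;0.036 -0.002 -0.021 0;0.036 -0.002 -0.021 0;0.036 -0.002 -0.021 0;0.036 -0.002 -0.021 0;0.036 -0.002 -0.021 0;0.02 -0.002 -0.015 0"

```text
clock: 25.6
position: [0.468, -0.1343, 0.409]
ee_rot: [0.632, 0.341, -0.297, 0.629]
ft_force: [0.3, -0.7, -3.2]
grip_width: 0.638
```

```bash
cat >> h.py <<'E'
def place(b=.012,off=0.15):
    p,R=st(); a=CR.T@R; pc=w2c(p)
    up=a@np.array([-.988,-.15,.03]); up/=np.linalg.norm(up)
    th=.6; Rb=np.array([[np.cos(th),0,-np.sin(th)],[0,1,0],[np.sin(th),0,np.cos(th)]]) # bin->cab
    H=np.array([0,0,.055]); ub=Rb.T@up
    print("spool up cab",up.round(3),"in bin",ub.round(3))
    def tob(q): return Rb.T@(q-H)-np.array([.052,0,.008])
    g=pc-.011*a[:,0]; bot=g-.092*up
    lo=tob(bot)[2]-.028*np.sqrt(max(0,1-ub[2]**2))
    print("bottom centre in bin-floor frame",tob(bot).round(4),"lowest rim",round(lo,4),"top",tob(bot+.11*up).round(4),"TCP bin",tob(pc).round(4))
    tgt=np.array([b,0,off+.028*np.sqrt(max(0,1-ub[2]**2))])
    d=Rb@(tgt-tob(bot)); print("delta cab",d.round(4),"tool",(a.T@d).round(4)); print("bin-z in tool",(a.T@Rb[:,2]).round(3),"bin-x in tool",(a.T@Rb[:,0]).round(3))
E
python3 -c "
from h import *
place()"
```

```text
t 25.6 p [ 0.468  -0.1343  0.409 ] cab [-0.1837 -0.0717  0.409 ] lean deg 36.34 side 1.63
axes(cab) x [ 0.592  0.028 -0.805] y [ 0.806 -0.016  0.592] z [ 0.004 -0.999 -0.032] q [ 0.065 -0.455  0.202  1.977 -0.151  1.019 -1.213] F [ 0.3 -0.7 -3.2] g 0.638
spool up cab [-0.706 -0.056  0.706] in bin [-0.184 -0.056  0.981]
bottom centre in bin-floor frame [ 0.0128 -0.0669  0.3086] lowest rim 0.3032 top [-0.0074 -0.0731  0.4166] TCP bin [-0.0037 -0.0717  0.3879]
delta cab [ 0.0858  0.0669 -0.1269] tool [ 0.155  -0.0071 -0.0624]
bin-z in tool [-0.999  0.034 -0.029] bin-x in tool [ 0.034  0.999 -0.015]
```

Request:
play_rows --increments "0.03 -0.002 -0.013 0;0.03 -0.001 -0.013 0;0.03 -0.001 -0.013 0;0.03 -0.001 -0.012 0;0.02 -0.001 -0.010 0;0 0 0 0"

```text
clock: 26.2
position: [0.5423, -0.0523, 0.2833]
ee_rot: [0.628, 0.35, -0.297, 0.629]
ft_force: [-0.2, -0.5, -3.3]
grip_width: 0.633
```

Run:
```python
from h import *
place(off=0.0)
from workcell import camera
c=camera("side"); i=c["img"]
cv2.imwrite("pics/8.png",cv2.resize(i[80:230,220:380],None,fx=4,fy=4,interpolation=2))
```

```text
t 26.2 p [ 0.5423 -0.0523  0.2833] cab [-0.1055  0.0065  0.2833] lean deg 35.64 side 2.18
axes(cab) x [ 0.582  0.038 -0.812] y [ 0.813 -0.005  0.583] z [ 0.018 -0.999 -0.034] q [ 0.014 -0.271  0.058  2.12  -0.149  0.684 -1.354] F [-0.2 -0.5 -3.3] g 0.633
spool up cab [-0.697 -0.067  0.714] in bin [-0.172 -0.067  0.983]
bottom centre in bin-floor frame [0.0054 0.0123 0.1606] lowest rim 0.1554 top [-0.0135  0.0049  0.2687] TCP bin [-0.0102  0.0065  0.24  ]
delta cab [ 0.0932 -0.0123 -0.1245] tool [0.155  0.0033 0.0182]
bin-z in tool [-0.999  0.022 -0.038] bin-x in tool [ 0.022  1.    -0.004]
```

View pics/8.png

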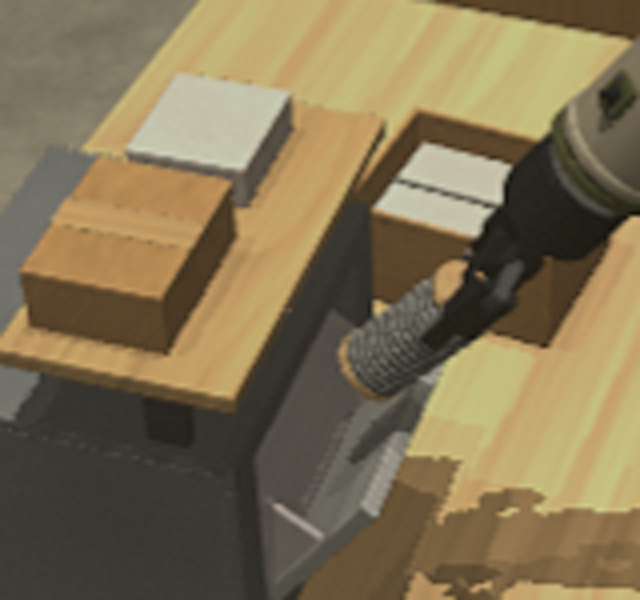

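Spool is held at the bin mouth, its bottom at about (365,370) in the crop, above and between the panel and the back wall, aligned to the bin. I'll lower it along the bin axis.

Request:
play_rows --increments "0.005 0.005 0.004 0;0.015 0.003 0.004 0;0.02 0 0.003 0;0.02 0 0.002 0;0.02 0 0.002 0;0.02 0 0.001 0;0.015 0 0.001 0;0 0 0 0"

```text
clock: 27.05
position: [0.6221, -0.0695, 0.2016]
ee_rot: [0.63, 0.344, -0.296, 0.63]
ft_force: [-0.7, -0.1, -3.8]
grip_width: 0.633
```

Run:
```python
from h import *
place(off=0.0)
```

```text
t 27.05 p [ 0.6221 -0.0695  0.2016] cab [-0.0266 -0.0145  0.2016] lean deg 36.21 side 1.87
axes(cab) x [ 0.59   0.033 -0.806] y [ 0.807 -0.008  0.591] z [ 0.013 -0.999 -0.031] q [-1.900e-02 -1.000e-03  1.230e-01  2.072e+00 -2.760e-01  4.640e-01
 -1.206e+00] F [-0.7 -0.1 -3.8] g 0.633
spool up cab [-0.704 -0.061  0.707] in bin [-0.182 -0.061  0.981]
bottom centre in bin-floor frame [ 0.0252 -0.0093  0.0487] lowest rim 0.0433 top [ 0.0052 -0.016   0.1566] TCP bin [ 0.0088 -0.0145  0.128 ]
delta cab [ 0.0136  0.0093 -0.0432] tool [ 0.0431 -0.0146 -0.0078]
bin-z in tool [-0.999  0.032 -0.033] bin-x in tool [ 0.032  0.999 -0.007]
```

Run:
```python
from h import *
from workcell import camera
c=camera("side"); i=c["img"];np.savez("side9.npz",**c)
cv2.imwrite("pics/9.png",cv2.resize(i[100:220,240:370],None,fx=5,fy=5,interpolation=2))
```

```text
(no output)
```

View pics/9.png

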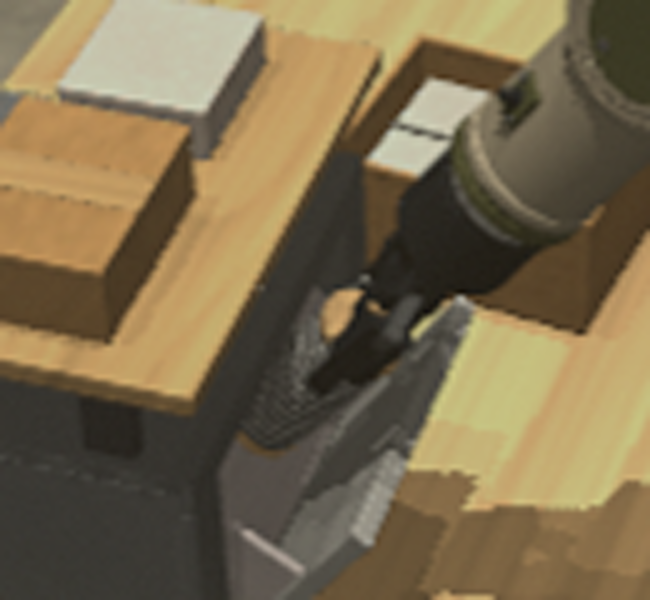

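Side view: the spool is inside the bin with its lower flange at about (265,447) in the crop, sitting near the back wall. I'll shift it toward the panel while lowering.

Request:
play_rows --increments "0.002 -0.007 -0.002 0;0.003 -0.005 -0.002 0;0.006 0 -0.002 0;0.01 0 0 0;0.005 0 0 0;0 0 0 0"

```text
clock: 27.7
position: [0.6292, -0.0627, 0.1779]
ee_rot: [0.631, 0.341, -0.293, 0.632]
ft_force: [-1.1, -0.3, -3.3]
grip_width: 0.639
```

Run:
```python
from h import *
place(off=0.0)
c=load("side9.npz")
# predicted bottom/top centre at previous pose
th=.6; Rb=np.array([[np.cos(th),0,-np.sin(th)],[0,1,0],[np.sin(th),0,np.cos(th)]])
f=lambda b:c2w(Rb@(np.array(b)+[.052,0,.008])+[0,0,.055])
for b in ([.0252,-.0093,.0487],[.0052,-.016,.1566],[.042,.094,.077],[.042,-.094,.077],[-.042,.107,.139],[-.042,-.107,.139]):
    q=proj(c,f(b))[0]; print(b,q.round(1),"crop",((q-[240,100])*5).round(0))
```

```text
t 27.7 p [ 0.6292 -0.0627  0.1779] cab [-0.0192 -0.0081  0.1779] lean deg 36.72 side 1.79
axes(cab) x [ 0.598  0.031 -0.801] y [ 0.802 -0.008  0.598] z [ 0.012 -0.999 -0.03 ] q [-0.026  0.04   0.115  2.091 -0.308  0.395 -1.186] F [-1.1 -0.3 -3.3] g 0.639
spool up cab [-0.71  -0.06   0.701] in bin [-0.19 -0.06  0.98]
bottom centre in bin-floor frame [ 0.0186 -0.0029  0.0251] lowest rim 0.0195 top [-0.0023 -0.0095  0.1329] TCP bin [ 0.0015 -0.0081  0.1043]
delta cab [ 0.0056  0.0029 -0.0198] tool [ 0.0193 -0.0074 -0.0023]
bin-z in tool [-0.999  0.041 -0.032] bin-x in tool [ 0.041  0.999 -0.007]
[0.0252, -0.0093, 0.0487] [288.2 181.2] crop [241. 406.]
[0.0052, -0.016, 0.1566] [312.6 165.4] crop [363. 327.]
[0.042, 0.094, 0.077] [275.8 196.8] crop [179. 484.]
[0.042, -0.094, 0.077] [297.6 155.7] crop [288. 278.]
[-0.042, 0.107, 0.139] [309.1 206.7] crop [346. 534.]
[-0.042, -0.107, 0.139] [331.1 158.4] crop [456. 292.]
```

Request:
play_rows --increments "0.005 -0.002 0 0;0.005 -0.002 0 0;0.003 0 0 0;0 0 0 0"

```text
clock: 28.1
position: [0.6343, -0.0621, 0.1637]
ee_rot: [0.631, 0.341, -0.293, 0.632]
ft_force: [0.4, 0.1, -3.9]
grip_width: 0.633
```

Run:
```python
from h import *
place(off=0.0)
from workcell import camera
c=camera("side"); i=c["img"]
cv2.imwrite("pics/10.png",cv2.resize(i[100:220,240:370],None,fx=5,fy=5,interpolation=2))
```

```text
t 28.1 p [ 0.6343 -0.0621  0.1637] cab [-0.0141 -0.0077  0.1637] lean deg 36.7 side 1.79
axes(cab) x [ 0.597  0.031 -0.801] y [ 0.802 -0.008  0.597] z [ 0.012 -0.999 -0.03 ] q [-0.024  0.071  0.111  2.093 -0.338  0.364 -1.157] F [ 0.4  0.1 -3.9] g 0.633
spool up cab [-0.71  -0.06   0.701] in bin [-0.19 -0.06  0.98]
bottom centre in bin-floor frame [ 0.0148 -0.0026  0.0105] lowest rim 0.0049 top [-0.0061 -0.0091  0.1183] TCP bin [-0.0022 -0.0077  0.0897]
delta cab [ 0.0005  0.0026 -0.0056] tool [ 0.0049 -0.003  -0.0024]
bin-z in tool [-0.999  0.04  -0.031] bin-x in tool [ 0.04   0.999 -0.007]
```

View pics/10.png

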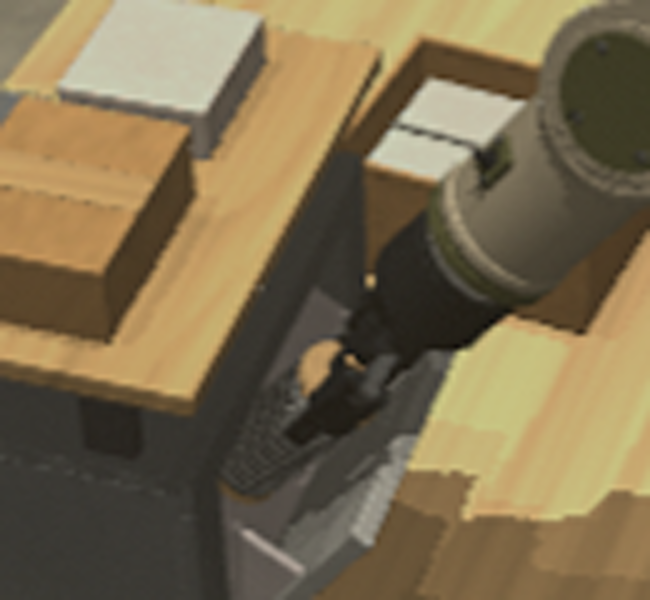

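Spool bottom is now at about (245,490) in the crop, deep in the bin with some millimetres to go. I'll creep down until it touches.

Request:
play_rows --increments "0.003 -0.001 0 0;0.003 0 0 0;0.003 0 0 0"

```text
clock: 28.45
position: [0.6405, -0.0617, 0.1591]
ee_rot: [0.632, 0.339, -0.292, 0.632]
ft_force: [-15.6, 2.0, 17.8]
grip_width: 0.634
```

Request:
play_rows --increments "0.003 0 0 0;0.003 0 0 0"

```text
clock: 28.65
position: [0.6475, -0.0617, 0.1602]
ee_rot: [0.634, 0.336, -0.289, 0.634]
ft_force: [-13.4, 0.5, 16.7]
grip_width: 0.633
```

Run:
```python
from h import *
place(off=0.0)
from workcell import camera
c=camera("side"); i=c["img"]
cv2.imwrite("pics/11.png",cv2.resize(i[100:220,240:370],None,fx=5,fy=5,interpolation=2))
```

```text
t 28.65 p [ 0.6475 -0.0617  0.1602] cab [-0.0008 -0.0079  0.1602] lean deg 37.59 side 1.75
axes(cab) x [ 0.61   0.03  -0.792] y [ 0.793 -0.009  0.61 ] z [ 0.011 -0.999 -0.03 ] q [-0.019  0.1    0.104  2.078 -0.371  0.337 -1.128] F [-13.4   0.5  16.7] g 0.633
spool up cab [-0.721 -0.059  0.69 ] in bin [-0.205 -0.059  0.977]
bottom centre in bin-floor frame [ 0.025  -0.0029  0.0004] lowest rim -0.0055 top [ 0.0024 -0.0093  0.1079] TCP bin [ 0.0067 -0.0079  0.0793]
delta cab [-0.0139  0.0029 -0.0028] tool [-0.0062 -0.0127 -0.0029]
bin-z in tool [-0.998  0.056 -0.031] bin-x in tool [ 0.056  0.998 -0.007]
```

View pics/11.png

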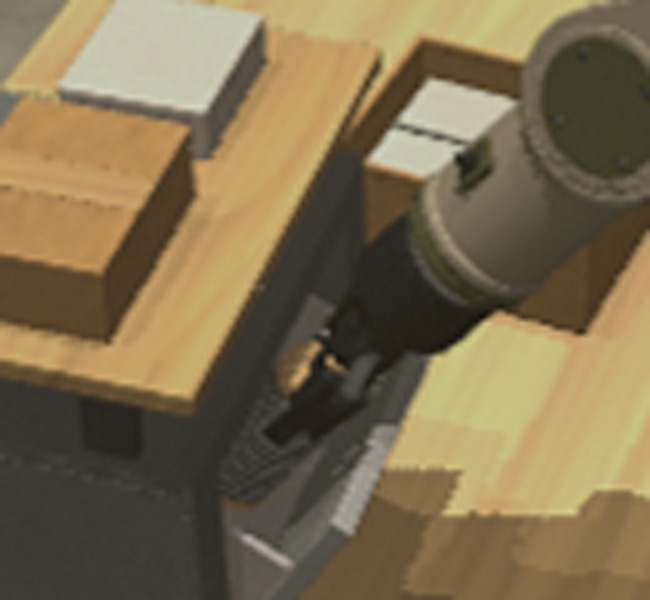

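The panel corner moved from about (365,545) to (345,530), so the spool is bearing on the back wall and tipping the bin slightly. I'll ease toward the robot, then press down again to confirm floor contact.

Request:
play_rows --increments "-0.001 -0.006 0 0;0 -0.006 0 0;0 -0.003 0 0;0 0 0 0"

```text
clock: 29.1
position: [0.6417, -0.0624, 0.1608]
ee_rot: [0.636, 0.33, -0.283, 0.637]
ft_force: [-0.9, -0.2, -3.1]
grip_width: 0.639
```

Run:
```python
from h import *
place(off=0.0)
from workcell import camera
c=camera("side"); i=c["img"]
cv2.imwrite("pics/12.png",cv2.resize(i[100:220,240:370],None,fx=5,fy=5,interpolation=2))
```

```text
t 29.1 p [ 0.6417 -0.0624  0.1608] cab [-0.0067 -0.0084  0.1608] lean deg 38.65 side 1.62
axes(cab) x [ 0.624  0.028 -0.781] y [ 0.781 -0.008  0.624] z [ 0.011 -1.    -0.027] q [-0.009  0.082  0.096  2.105 -0.399  0.311 -1.096] F [-0.9 -0.2 -3.1] g 0.639
spool up cab [-0.734 -0.057  0.677] in bin [-0.223 -0.057  0.973]
bottom centre in bin-floor frame [ 0.0219 -0.0035  0.0045] lowest rim -0.0019 top [-0.0026 -0.0097  0.1115] TCP bin [ 0.0022 -0.0084  0.0831]
delta cab [-0.0093  0.0035 -0.004 ] tool [-0.0026 -0.0098 -0.0035]
bin-z in tool [-0.997  0.074 -0.029] bin-x in tool [ 0.074  0.997 -0.006]
```

View pics/12.png

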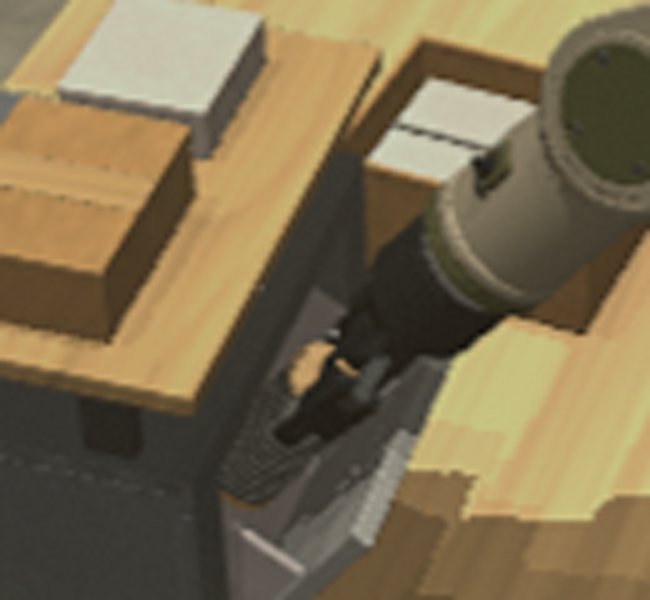

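Request:
play_rows --increments "0 -0.006 0 0;0.001 -0.005 0 0;0.003 -0.002 0 0;0.003 -0.001 0 0;0.003 -0.001 0 0"

```text
clock: 29.65
position: [0.6448, -0.0626, 0.1578]
ee_rot: [0.64, 0.32, -0.275, 0.642]
ft_force: [-8.6, -2.7, 19.6]
grip_width: 0.636
```

Mostly upward force, about 23 N net of weight, which fits the floor. I'll release and withdraw along the tool axis.

Request:
play_rows --increments "0 0 0 0;0 0 0 0;0 0 0 0;0 0 0 0;0 0 0 0;-0.01 0 0 0;-0.02 0 0 0;-0.025 0 0 0;-0.03 0 0 0;-0.03 0 0 0;-0.03 0 0 0;-0.03 0 0 0;-0.02 0 0 0" --hand -1

```text
clock: 30.95
position: [0.5111, -0.0753, 0.3111]
ee_rot: [0.639, 0.32, -0.278, 0.642]
ft_force: [-0.1, 0.3, -0.1]
grip_width: 0.995
```

Run:
```python
from h import *
p,R=st()
from workcell import camera
c=camera("side"); i=c["img"]
cv2.imwrite("pics/13.png",cv2.resize(i[100:220,240:370],None,fx=5,fy=5,interpolation=2))
print("tool delta to contact-ready",R.T@(c2w([-.125,0,.165])-p))
```

```text
t 30.95 p [ 0.5111 -0.0753  0.3111] cab [-0.1378 -0.0149  0.3111] lean deg 39.95 side 1.22
axes(cab) x [ 0.642  0.021 -0.766] y [ 0.767 -0.009  0.642] z [ 0.007 -1.    -0.022] q [ 0.069 -0.4    0.066  2.181 -0.184  0.683 -1.281] F [-0.1  0.3 -0.1] g 0.995
tool delta to contact-ready [ 0.12048882 -0.08416268 -0.0115536 ]
```

View pics/13.png

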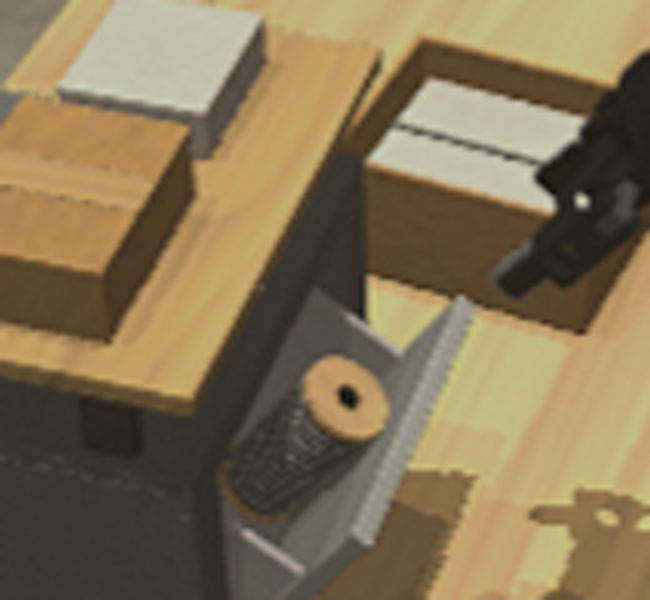

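Side view: the spool stands in the bin on its floor, resting against the panel (top flange around (347,397) in the crop), and the gripper is clear. Next I go in front of the panel with closed fingers.

Request:
play_rows --increments "0.012 -0.028 -0.003 0;0.022 -0.030 -0.003 0;0.026 -0.027 -0.003 0;0.026 -0.025 -0.003 0;0.018 -0.01 0 0;0 0 0 0" --hand 1

```text
clock: 31.6
position: [0.4873, -0.0595, 0.1868]
ee_rot: [0.638, 0.319, -0.271, 0.646]
ft_force: [-0.9, -0.8, 0.2]
grip_width: 0.003
```

Run:
```python
from h import *
p,R=st()
for q in ([-.088,0,.155],[-.03,0,.178]): print(R.T@(c2w(q)-p))
```

```text
t 31.6 p [ 0.4873 -0.0595  0.1868] cab [-0.1608  0.002   0.1868] lean deg 40.68 side 1.41
axes(cab) x [ 0.652  0.025 -0.758] y [0.758 0.002 0.652] z [ 0.017 -1.    -0.017] q [ 0.306 -0.33  -0.159  2.416 -0.525  0.399 -0.957] F [-0.9 -0.8  0.2] g 0.003
[0.07149916 0.03447159 0.00384542]
[0.09186185 0.09344605 0.00445648]
```

Request:
play_rows --increments "0.018 0.008 0.001 0;0.018 0.008 0.001 0;0.018 0.009 0.001 0;0.016 0.009 0.001 0;0.004 0.012 0 0;0.004 0.012 0 0;0.004 0.012 0 0;0.004 0.012 0 0;0.003 0.009 0 0"

```text
clock: 32.5
position: [0.605, -0.0592, 0.1708]
ee_rot: [0.635, 0.326, -0.282, 0.641]
ft_force: [-10.3, 0.9, 0.6]
grip_width: -0.002
```

Run:
```python
from h import *
p,R=st()
for q in ([-.015,0,.180],[-.008,0,.18]): print(R.T@(c2w(q)-p))
```

```text
t 32.5 p [ 0.605  -0.0592  0.1708] cab [-0.0432 -0.0033  0.1708] lean deg 39.12 side 1.2
axes(cab) x [ 0.631  0.021 -0.776] y [ 0.776 -0.003  0.631] z [ 0.011 -1.    -0.018] q [ 0.289 -0.003 -0.21   2.172 -0.338  0.312 -1.152] F [-10.3   0.9   0.6] g -0.002
[ 0.01077246  0.02769134 -0.0032087 ]
[ 0.0151885   0.03312209 -0.00313429]
```

Request:
play_rows --increments "0.003 0.008 -0.001 0;0.003 0.008 -0.001 0;0.003 0.007 -0.001 0;0.002 0.004 0 0;0.002 0.004 0 0;0.002 0.003 0 0"

```text
clock: 33.1
position: [0.6297, -0.058, 0.1743]
ee_rot: [0.63, 0.332, -0.293, 0.638]
ft_force: [-8.9, 2.5, 5.6]
grip_width: -0.001
```

```bash
python3 -c "
from h import *
st()"
```

```text
t 33.1 p [ 0.6297 -0.058   0.1743] cab [-0.0185 -0.0034  0.1743] lean deg 37.56 side 0.84
axes(cab) x [ 0.609  0.015 -0.793] y [ 0.793 -0.006  0.609] z [ 0.005 -1.    -0.015] q [ 0.268  0.051 -0.208  2.094 -0.211  0.354 -1.284] F [-8.9  2.5  5.6] g -0.001
```

Request:
play_rows --increments "0.003 0.004 0 0;0.003 0.004 0 0;0.003 0.004 0 0;0.003 0.004 0 0"

```text
clock: 33.5
position: [0.639, -0.0578, 0.1736]
ee_rot: [0.626, 0.338, -0.301, 0.635]
ft_force: [-86.7, 3.8, 60.0]
grip_width: 0.003
```

Hard stop reached, with more force than I wanted (about 105 N). I'll back straight off.

Request:
play_rows --increments "-0.004 -0.006 0 0;-0.012 -0.016 0 0;-0.02 -0.025 0 0;-0.02 -0.03 0 0;-0.02 -0.03 0 0;-0.02 -0.03 0 0;0 0 0 0;0 0 0 0;0 0 0 0;0 0 0 0;0 0 0 0;0 0 0 0;0 0 0 0;0 0 0 0"

```text
clock: 34.9
position: [0.4629, -0.0713, 0.1768]
ee_rot: [0.625, 0.334, -0.306, 0.636]
ft_force: [-0.4, -0.2, 0.1]
grip_width: 0.0
```

Run:
```python
from h import *
st()
from workcell import camera
c=camera("side"); a=c["img"][80:240,180:400]; b=camera("top")["img"][130:290,180:460]
cv2.imwrite("pics/14.png",cv2.resize(np.hstack([a,b]),None,fx=1.6*1,fy=1.6,interpolation=2))
```

```text
t 34.9 p [ 0.4629 -0.0713  0.1768] cab [-0.1858 -0.0086  0.1768] lean deg 36.25 side -0.03
axes(cab) x [ 0.591 -0.001 -0.806] y [ 0.806 -0.008  0.591] z [-0.007 -1.    -0.004] q [ 0.34  -0.35  -0.177  2.414 -0.398  0.479 -1.078] F [-0.4 -0.2  0.1] g 0.0
```

View pics/14.png

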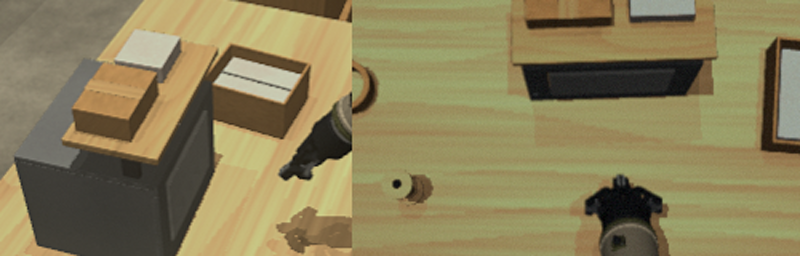

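The bin is flush and shut more than 1 s after the push: the panel lies in the cabinet face at (190,170) left and (615,83) right. The gripper is clear of everything, so I'm handing in.

```bash
python3 -c "
from workcell import workorder
print(workorder.hand_in())"
```

```text
the job is handed in; nothing more can be done
None
```

The job is done and handed in. I pressed the bin open and gripped the full spool. I lowered it to the bin's floor, where about 23 N upward confirmed contact, and released it. Then I pushed the bin to its hard stop and backed off.

- **Last checks:** Side and top pictures taken about 1 s after the push show the panel flush and shut. The wrist force is near zero and the gripper is about 0.15 m clear of the cabinet. The bare spool had not moved, and nothing went near the tape roll. The clock read 34.9 s of the 72 s allowed.
- **Bin shoved while placing:** The spool first bore on the bin's back wall and tipped the bin slightly toward shut. I eased back, and the bin returned to fully open before I set the spool down again.
- **How the spool stood:** After release it leaned against the front panel in the open bin. I couldn't see it once the bin was shut.
- **Closing force:** The final push hit the hard stop at about 105 N through the fingertips. That is under the 120 N wrist limit but well above what was needed.

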